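# Refill the sprung pot dispenser

## Robot

A 6-joint arm with a two-finger parallel gripper is mounted at the origin on a cart in front of the work surface, level with it; the furniture and walls round the work are solid. World frame = base frame: x ahead of the robot, y to its left, z up, the work surface at z = 0. Lengths are in mm, angles in rad, forces in N, time in s.
With the tool pointing down it reaches from about 200 to 875 mm from the base axis. Payload 3.4 kg.
Tool frame: the origin (TCP) lies at the very end of the fingers, on their centre line; the grasp point (between the pads) lies bot.hold_point_z behind it (bot.hold_point_z is the distance from the TCP to the grasp point, in mm); x points along the fingers, y is the direction in which the jaws open and shut, and the axes are right-handed (so a half turn about x gives the same grasp; the last joint's range is limited). The gripper opens to 94 mm and grips with 3 to 60 N. Pads are 16 mm wide; open, the fingers measure 119 mm over their backs; the gripper's body (75 mm by 177 mm) begins 78 mm behind the grasp point.
Start: joints at [1.028, 0.276, 1.505, -0, 1.361, -0.121], TCP at [235.428, 524.632, 205.493] pointing down, gripper open.
Joint ranges: [-2.89, 2.89], [-0.75, 2.08], [0.22, 2.7], [-1.18, 4.32], [0.11, 2.71], [-2.7, 2.7]. Speed limits (rad/s): [2.57, 2.57, 3.14, 3.14, 3.14, 3.14].

## Interface

Orientations are given as a rotation vector (axis times angle).
In Python, from rig import bot gives the robot as it stands.
- The arm moves only by the tool servo_tool, never from a script. Its argument "plan" is a list of rows, each a list of 7 numbers: the shift along the world's x, y, z in mm, then the turn, a rotation vector about the world's x, y, z in degrees, then the opening, from 0 (shut) to 1 (fully open). In form: [[dx, dy, dz, rx, ry, rz, jaw], ...]. A call has 1 to 8 rows; each row shifts and turns the commanded pose from where the row before left it; what a row does not reach is not made up. A row lasts 1/8 s, in which the tool goes at most 62.5 mm and 10.7 degrees, less where a joint would pass 70% of its speed; a pose out of reach is approached as far as the arm can. A call with a gripper value outside its range is refused whole. The fingers move at their own pace and stop on an object; the grip force is fixed at half the most. Time passes only in rows, so rows that do not move let the fingers close. It gives the time, the measured TCP pose, the force and the opening at its end, in the units of the state.
- bot.observe(): the state, without advancing time (a new reading comes with each control period).
- bot.capture(name): name is "side" or "top" or "wrist"; returns (picture, depth): 480x640x3 uint8, red, green, blue; 480x640 float32, mm along the optical axis (not along the pixel's ray), 0 where there is no reading.
- bot.get_calibration(name): a dict with "vertical_fov" (degrees; the focal length in pixels is half the picture's height over the tangent of half this angle, whatever the lens; pixels are square), "cx", "cy" (the principal point, pixels), "xyz" and "rotation" of the camera in the world. Camera axes: x right, y down, z forward; pixel columns grow to the right and rows downward; lengths in mm; the calibration is good to about 2 mm. A picture is of the moment at which its call begins: read the wrist's pose just before it. get_calibration takes no time and is no camera call; for the wrist camera it gives the pose at the moment of the call.
- bot.job_done(): hands the job in, once; it reports no verdict.
The state is a dict: "t": time; "q": joint angles; "qd": joint speeds; "joint_torque": joint torques, N m; "eef_pos": TCP position; "tcp_rot": TCP orientation; "contact_force": force on the tool from outside, world axes, zero at the start; "torque": the same for the moment, N m; "finger_gap": finger opening in mm.
Only numpy, scipy, OpenCV 4.12 (cv2) and the standard library are available. Lean on these libraries where they do the work, as an engineer would, in place of code of your own. Each camera call takes 0.05 s, during which the arm holds its last target.

## Task

The steel-tube dispenser on the counter has room for one more pot of potted cheese. Stand the slim lidded pot upright on the pot that is already in the tube, then push the pile down against the spring until the top lid is level with the tube's rim, and leave it there. Leave the wide pot where it stands.

Things in the scene. Friction and masses are not known exactly. Their poses are not given: they have to be found in the camera images.
- pot_center (a point): Slim pot to load: round white stoneware with a flat pale wooden lid fixed on it, 58 mm across, 52 mm high in all (the top 11 mm is the lid, 54 mm across), about 0.15 kg, upright on the counter left or right of the dispenser. The point is its centre, 26 mm above its underside; z up. Hold it by its upper half: set on the pot in the tube, it enters by 14 mm and stands 38 mm proud of the rim.
- pile_pot_center (a point): Identical slim pot already in the tube, on the sprung platform, its lid 14 mm below the rim. The point is its centre, 26 mm above its underside. The platform does not sink under two pots' weight; pushing the pile down takes 5 to 10 N. Its spring is balanced and its guide brakes, so the pile stays where it is pushed to. It meets a stop when the upper pot's lid is 8 mm below the rim.
- mouth (a point): Centre of the dispenser's mouth at the level of its rim, 134 mm above the counter; z up. The dispenser is an upright round steel tube on a square wooden foot (130 x 130 x 14 mm), fixed to the counter. The tube is 70 mm wide inside, 78 mm outside, flared over the topmost 14 mm to 86 mm inside, 94 mm outside.
- wide_pot_center (a point): A wide, lower pot of the same make, 80 mm in diameter and 40 mm high, standing on the counter; it does not fit the tube and is to be left alone. The point is its centre, 20 mm above its underside.
Mind the look-alikes: they are no part of the job. What is shaped like the part that bears pot_center but orange is not meant.

How it is judged (in metres and radians):
At the end, for the whole second after the job is handed in: The slim pot stands upright (within 10 degrees) in the dispenser's tube, on top of the other slim pot, centred within 15 mm, with its lid's top within 10 mm of the level of the rim, and at rest (z of pot_center in the frame of mouth between -0.036 and -0.016 m and horizontal distance between each of pot_center, pile_pot_center and mouth below 0.015 m and angle between pot_center's own z axis and vertical below 0.17 rad and z of pile_pot_center in the frame of mouth below -0.06 m and linear speed of pot below 0.02 m/s); the robot touches nothing.
It fails at once if the wide pot is moved by more than 30 mm (distance of wide_pot_center from where it was at the start of the episode above 0.03 m).
It also fails if it takes over 45 s, if anything falls off the work surface, if the arm or the gripper's body presses on something with over 40 N, if the wrist force passes 120 N, or if a joint passes its speed limit or range.

## Working session

There is one attempt and no reset: what is moved stays moved. The work goes in short steps, Python scripts to look and compute and a tool call to move; the robot and the scene stay as the last step left them, time stands still between calls to the robot, and variables do not carry over. Pictures are saved under pics/ and viewed, and the job is handed in when it is done.

Besides the shell and the picture viewer there is one more tool, called after "Request:" in YAML: its name, and indented under it one key for each argument. servo_tool: Moves the arm, as the interface text tells. Its arguments: {"type":"object","properties":{"plan":{"type":"array"}},"required":["plan"]}

```bash
mkdir -p pics
python3 - <<'E'
from rig import bot
import cv2,numpy as np
print(bot.observe(), bot.hold_point_z)
for n in ["side","top"]:
    im,d=bot.capture(n); c=bot.get_calibration(n); print(n,c)
    cv2.imwrite(f"pics/{n}0.png",im[:,:,::-1]); np.savez(f"pics/{n}0.npz",im=im,d=d,**c)
E
```

```text
{'t': 0.0, 'q': array([ 1.02800822e+00,  2.76589497e-01,  1.50610506e+00,  7.10608628e-06,
        1.36070610e+00, -1.20985953e-01]), 'qd': array([-0.00144228, -0.00076512, -0.00012331,  0.00043987, -0.00063052,
        0.00147676]), 'joint_torque': array([-8.13341358e-04, -4.04599750e+01, -2.37234271e+01,  7.01849442e-02,
        3.42006935e-02, -1.24893386e-04]), 'eef_pos': array([235.11006155, 524.11916567, 204.61907762]), 'tcp_rot': array([ 0.32951693,  1.54595643, -0.33221497]), 'contact_force': array([-0.29542809, -0.0135106 , -0.26617112]), 'torque': array([-0.0233979 ,  0.03534538,  0.02296632]), 'finger_gap': 94.04472526953333} 18.8
side {'vertical_fov': 52.25616809994709, 'cx': 325.0632594693989, 'cy': 237.9763578677693, 'xyz': array([ 350.06258476, -854.18108225,  597.11257755]), 'rotation': array([-2.09072317,  0.18348444, -0.11118767])}
top {'vertical_fov': 46.219581640786295, 'cx': 311.91726729756454, 'cy': 237.91862012221415, 'xyz': array([ 352.09248138,   20.16045487, 1366.53700421]), 'rotation': array([-2.15374338,  2.16416109, -0.13802578])}
```

View pics/side0.png

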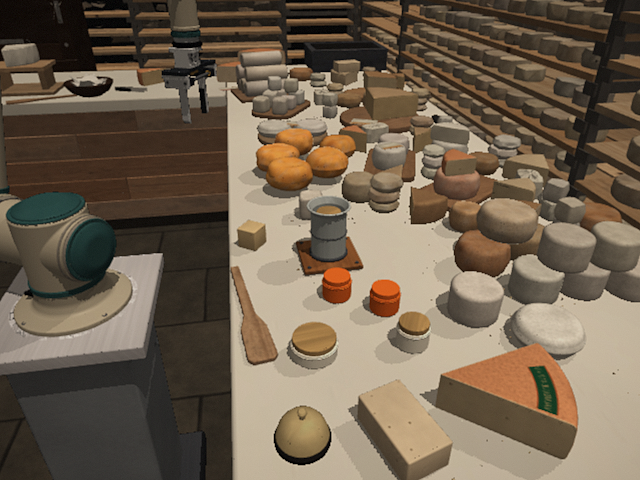

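View pics/top0.png

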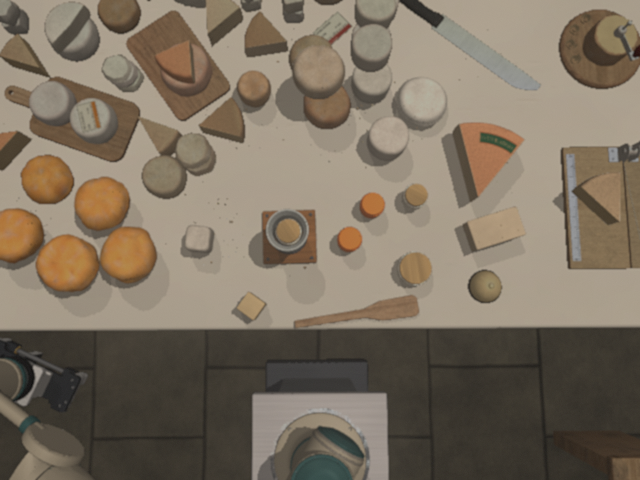

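In the top view the candidates are:
- (415,196): pale lid, slim. In the side view at (413,331) it is a white pot with a wooden lid.
- (415,268): wide pot, side view (314,344).
- (372,205) and (349,239): orange look-alikes.
- (289,231): the tube with the pile pot in it.

I choose (415,196). Next I check it in a close crop and measure it.

```bash
cat > h.py <<'E'
import numpy as np,cv2
from scipy.spatial.transform import Rotation as R
def rays(c,uv,h=480):
    f=h/2/np.tan(np.radians(float(c['vertical_fov'])/2)); uv=np.atleast_2d(uv).astype(float)
    v=np.c_[(uv[:,0]-c['cx'])/f,(uv[:,1]-c['cy'])/f,np.ones(len(uv))]
    return v@R.from_rotvec(c['rotation']).as_matrix().T
def onplane(c,uv,z):
    r=rays(c,uv); o=np.array(c['xyz']); return o+r*((z-o[2])/r[:,2])[:,None]
def cloud(c,d):
    v,u=np.mgrid[0:480,0:640]; r=rays(c,np.c_[u.ravel(),v.ravel()])
    return (np.array(c['xyz'])+r*d.reshape(-1,1)).reshape(480,640,3)
E
python3 - <<'E'
from h import *
T=np.load('pics/top0.npz');S=np.load('pics/side0.npz')
a=cv2.resize(T['im'][160:300,250:450],(800,560),interpolation=cv2.INTER_CUBIC)
b=cv2.resize(S['im'][180:380,270:450],(540,600),interpolation=cv2.INTER_CUBIC)
cv2.imwrite('pics/cropT.png',a[:,:,::-1]);cv2.imwrite('pics/cropS.png',b[:,:,::-1])
for n,c in (('top',T),('side',S)):
    P=cloud(c,c['d'])
    for lab,(x0,x1,y0,y1),(z0,z1) in (('slim',(0,0,0,0),(44,62)),):
        m=((P[...,2]>z0)&(P[...,2]<z1)&(c['d']>0)).astype(np.uint8)
        k,L,st,ce=cv2.connectedComponentsWithStats(m)
        for i in range(1,k):
            if st[i,4]>80:
                p=P[L==i]; mn,mx=p.min(0),p.max(0)
                if -450<mn[1] and mx[1]<120 and mx[0]<750: print(n,ce[i].round(1),st[i,4],'mid',((mn+mx)/2).round(1),'size',(mx-mn).round(1),'zmed',np.median(p[:,2]).round(1))
    # counter height
    m=(abs(P[...,2])<15); print('counter z',np.median(P[...,2][m]))
P=cloud(T,T['d'])
for z0,z1 in((108,124),(126,142)):
    m=(P[...,2]>z0)&(P[...,2]<z1)&(abs(P[...,1]-60)<120)&(P[...,0]>250)&(P[...,0]<480)
    p=P[m];print(z0,m.sum(),(p.min(0)).round(1),p.max(0).round(1),p.mean(0).round(1))
E
```

```text
top [415.6 194.1] 400 mid [ 620.8 -232.6   51.7] size [53.9 53.6 15.1] zmed 51.4
top [372.1 203.1] 403 mid [ 599.1 -128.4   51.7] size [55.8 52.5 15.1] zmed 50.9
top [349.1 237.5] 406 mid [516.2 -71.6  51.9] size [52.4 54.3 15. ] zmed 51.0
top [488.9 285. ] 253 mid [ 403.8 -401.2   53. ] size [46.9 48.8 17.9] zmed 47.3
counter z -0.3904146467107239
side [328.  244.1] 246 mid [525.4  54.5  52.9] size [76.8 50.  17.8] zmed 53.0
side [337. 276.] 414 mid [515.5 -74.8  49.9] size [52.3 55.5 11.7] zmed 52.3
side [ 71.6 292.8] 564 mid [  7.4 -27.8  53. ] size [125.4  85.   17.9] zmed 52.2
side [385.6 288.4] 456 mid [ 597.9 -131.1   49.9] size [52.5 55.4 11.6] zmed 52.3
side [414.2 322.4] 596 mid [ 619.1 -235.7   49.9] size [52.8 55.1 11.4] zmed 52.3
side [302.3 420.2] 751 mid [ 401.  -401.5   53. ] size [51.  51.4 18. ] zmed 47.2
counter z 0.7819446566063561Traceback (most recent call last):
  File "<stdin>", line 20, in <module>
    return umr_minimum(a, axis, None, out, keepdims, initial, where)
ValueError: zero-size array to reduction operation minimum which has no identity
```

```bash
sleep 1
```

```text
(no output)
```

View pics/cropT.png

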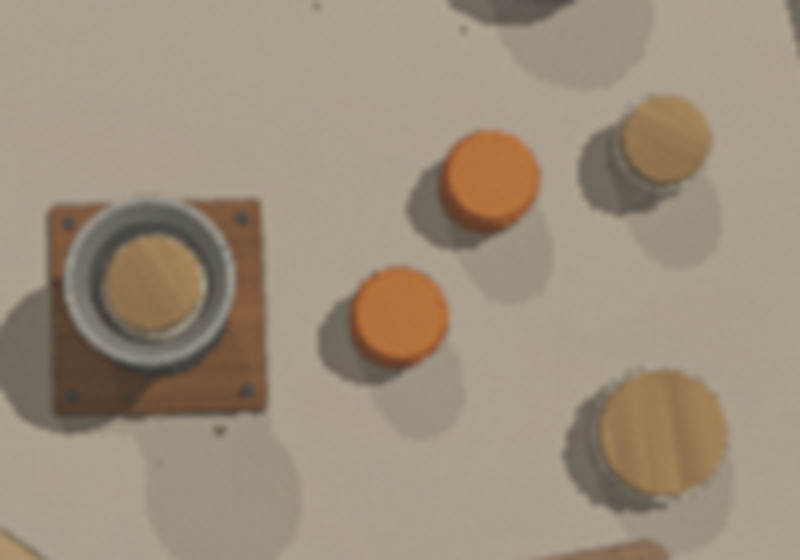

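View pics/cropS.png

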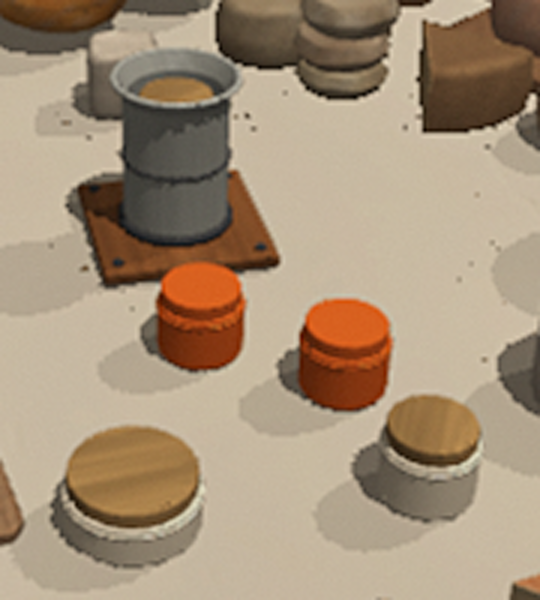

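The crops confirm it: a white pot with a flat wooden lid at crop (665,140). The orange jars are tied jars and the wide pot is clearly larger. Now the mouth.

Run:
```python
from h import *
for n in('top','side'):
    c=np.load(f'pics/{n}0.npz');P=cloud(c,c['d'])
    for z0,z1 in((112,126),(129,140)):
        m=(P[...,2]>z0)&(P[...,2]<z1)&(c['d']>0)&(P[...,0]>420)&(P[...,0]<680)&(P[...,1]>-20)&(P[...,1]<160)
        p=P[m]
        if len(p)>5: print(n,z0,len(p),((p.min(0)+p.max(0))/2).round(1),(p.max(0)-p.min(0)).round(1),np.median(p[:,2]).round(1))
        if z0==129:
            v,u=np.nonzero(m); h=cv2.convexHull(np.c_[u,v].astype(np.float32))[:,0]
            q=onplane(c,h,134)[:,:2].astype(np.float32); print(' rim circle',cv2.fitEllipse(q))
# color lid in tube & slim lid in top and side via plane
for n,boxes in(('top',{'slim':(395,435,175,215,52),'pile':(270,308,210,250,120),'wide':(390,440,245,290,40)}),('side',{'slim':(395,435,308,340,52),'wide':(285,345,318,362,40)})):
    c=np.load(f'pics/{n}0.npz');hsv=cv2.cvtColor(c['im'],cv2.COLOR_RGB2HSV)
    for k,(u0,u1,v0,v1,z) in boxes.items():
        s=hsv[v0:v1,u0:u1]; m=((s[...,1]>95)&(s[...,2]>90)).astype(np.uint8)
        kk,L,st,ce=cv2.connectedComponentsWithStats(m); i=1+st[1:,4].argmax()
        cn=max(cv2.findContours((L==i).astype(np.uint8),0,1)[0],key=len)[:,0]+[u0,v0]
        q=onplane(c,cn,z)[:,:2].astype(np.float32); print(n,k,st[i,4],cv2.fitEllipse(q))
```

```text
top 112 662 [527.4  71.9 119. ] [81.  78.  13.9] 120.0
top 129 361 [526.4  71.7 134.2] [94.3 91.  10.5] 132.2
 rim circle ((525.8256225585938, 71.68325805664062), (93.79891967773438, 93.93186950683594), 74.489990234375)
side 112 536 [525.4  69.6 119. ] [77.3 84.5 13.9] 120.3
side 129 287 [525.2  71.1 132.8] [93.  97.   7.5] 133.2
 rim circle ((525.1423950195312, 67.95620727539062), (93.09894561767578, 100.5735092163086), 174.22647094726562)
top slim 350 ((619.0725708007812, -233.12046813964844), (47.48123550415039, 49.779090881347656), 45.15292739868164)
top pile 407 ((524.8870239257812, 68.97399139404297), (49.042457580566406, 49.39338302612305), 174.55621337890625)
top wide 745 ((445.7378845214844, -228.40296936035156), (69.2802505493164, 72.2291259765625), 22.50281524658203)
side slim 501 ((618.7383422851562, -237.6639862060547), (50.090702056884766, 54.24869918823242), 22.60636329650879)
side wide 1118 ((445.2227478027344, -233.69947814941406), (71.301025390625, 79.99727630615234), 12.289047241210938)
```

Run:
```python
from rig import bot
from h import *
s=bot.observe();print(R.from_rotvec(s['tcp_rot']).as_matrix().round(3))
c=bot.get_calibration('wrist');print(c['xyz']-s['eef_pos'])
for n in('top',):
    c=np.load(f'pics/{n}0.npz');P=cloud(c,c['d'])
    m=(P[...,2]>110)&(P[...,0]>250)&(P[...,0]<760)&(abs(P[...,1])<450)
    k,L,st,ce=cv2.connectedComponentsWithStats(m.astype(np.uint8))
    for i in range(1,k):
        if st[i,4]>30:
            p=P[L==i];print(p.min(0).round(),p.max(0).round())
```

```text
[[-0.001  0.409  0.912]
 [-0.001  0.912 -0.409]
 [-1.    -0.002 -0.   ]]
[-64.12046665  29.54890651 179.5734871 ]
[479.  26. 110.] [574. 117. 140.]
[352.  20. 110.] [ 552.   96. 1367.]
```

Request:
servo_tool:
  plan:
    - [24, -48, 0, 0, 0, 0, 1]
    - [24, -48, 0, 0, 0, 0, 1]
    - [24, -48, 0, 0, 0, 0, 1]
    - [24, -48, 0, 0, 0, 0, 1]
    - [24, -48, 0, 0, 0, 0, 1]
    - [24, -48, 0, 0, 0, 0, 1]
    - [24, -48, 0, 0, 0, 0, 1]
    - [24, -48, 0, 0, 0, 0, 1]

```text
t: 1.1
eef_pos: [427.8, 139.0, 205.3]
tcp_rot: [0.331, 1.545, -0.331]
contact_force: [0.7, 0.6, 0.2]
finger_gap: 93.8
```

Request:
servo_tool:
  plan:
    - [24, -48, 0, 0, 0, 0, 1]
    - [24, -48, 0, 0, 0, 0, 1]
    - [24, -48, 0, 0, 0, 0, 1]
    - [24, -48, 0, 0, 0, 0, 1]
    - [24, -48, 0, 0, 0, 0, 1]
    - [24, -48, 0, 0, 0, 0, 1]
    - [24, -47, -20, 0, 0, 0, 1]
    - [0, 0, 0, 0, 0, 0, 1]

```text
t: 2.1
eef_pos: [595.4, -197.3, 182.4]
tcp_rot: [0.334, 1.549, -0.334]
contact_force: [-1.1, 0.9, -1.7]
finger_gap: 94.0
```

Run:
```python
from rig import bot
from h import *
s=bot.observe();print(s['eef_pos'],s['qd'].round(3))
c=bot.get_calibration('wrist');im,d=bot.capture('wrist');cv2.imwrite('pics/w1.png',im[:,:,::-1])
P=cloud(c,d)
m=(P[...,2]>46)&(P[...,2]<58)&(d>0)&(np.hypot(P[...,0]-619,P[...,1]+234)<45)
p=P[m];print(m.sum(),((p.min(0)+p.max(0))/2).round(1),(p.max(0)-p.min(0)).round(1),np.median(p[:,2]))
v,u=np.nonzero(m);h=cv2.convexHull(np.c_[u,v].astype(np.float32))[:,0];print(u.mean(),v.mean(),cv2.fitEllipse(onplane(c,h,52)[:,:2].astype(np.float32)))
```

```text
[ 595.40641705 -197.34669048  182.36718513] [ 0.044 -0.053  0.031  0.037  0.049  0.013]
2474 [ 618.5 -234.1   50.4] [53.1 53.1  8.8] 52.32790877364002
294.8839935327405 264.42643492320127 ((617.9782104492188, -233.72958374023438), (52.960655212402344, 54.63071060180664), 54.084651947021484)
```

View pics/w1.png

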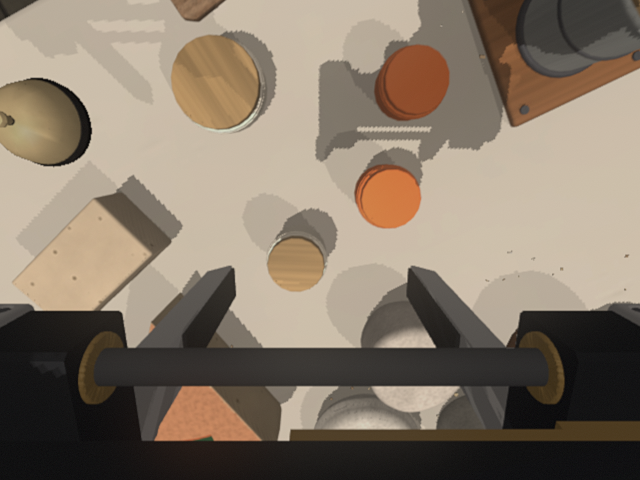

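The wrist view shows the pale lid at (295,264), between the fingers' line and the orange jar at (388,196). It measures (618.5,-234), 53 mm across, lid at z = 52, which agrees with the other views. Approaching.

Request:
servo_tool:
  plan:
    - [12, -20, 0, 0, 0, 0, 1]
    - [11, -20, 0, 0, 0, 0, 1]
    - [0, 0, -40, 0, 0, 0, 1]
    - [0, 0, -30, 0, 0, 0, 1]
    - [0, 0, 0, 0, 0, 0, 1]
    - [0, 0, 0, 0, 0, 0, 1]

```text
t: 2.9
eef_pos: [619.1, -233.7, 117.2]
tcp_rot: [0.33, 1.543, -0.33]
contact_force: [-0.5, 0.8, 0.5]
finger_gap: 94.0
```

Run:
```python
from rig import bot
from h import *
s=bot.observe();print(s['eef_pos'],s['qd'].round(3))
c=bot.get_calibration('wrist');im,d=bot.capture('wrist');cv2.imwrite('pics/w2.png',im[:,:,::-1])
P=cloud(c,d)
m=(P[...,2]>46)&(P[...,2]<58)&(d>0)&(np.hypot(P[...,0]-619,P[...,1]+234)<40)
p=P[m];print(m.sum(),((p.min(0)+p.max(0))/2).round(1),(p.max(0)-p.min(0)).round(1),np.median(p[:,2]))
```

```text
[ 619.07412535 -233.72611676  117.2043989 ] [-0.005 -0.008 -0.02  -0.003 -0.002 -0.001]
4074 [ 618.5 -234.    50.7] [53.3 53.   9.1] 52.30759010167773
```

View pics/w2.png

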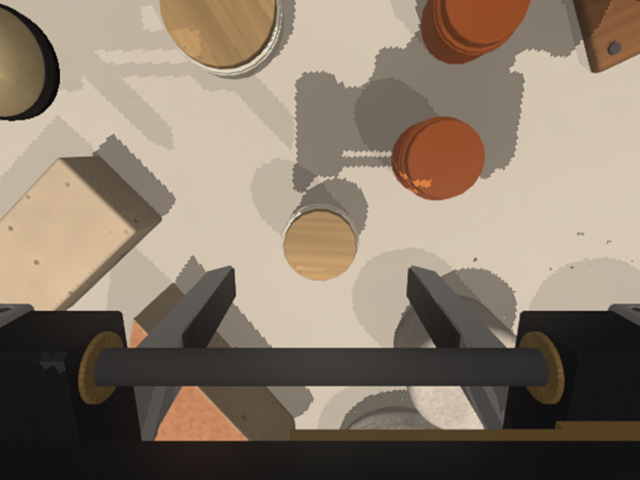

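The lid sits at (320,244), midway between the fingers at columns 235 and 407. Descending to grasp.

Request:
servo_tool:
  plan:
    - [0, 0, -40, 0, 0, 0, 1]
    - [0, 0, -30, 0, 0, 0, 1]
    - [0, 0, -15, 0, 0, 0, 1]
    - [0, 0, -10, 0, 0, 0, 1]
    - [0, 0, 0, 0, 0, 0, 1]
    - [0, 0, 0, 0, 0, 0, 0.4]
    - [0, 0, 0, 0, 0, 0, 0.4]
    - [0, 0, 0, 0, 0, 0, 0.4]

```text
t: 3.95
eef_pos: [618.7, -234.5, 21.1]
tcp_rot: [0.331, 1.544, -0.331]
contact_force: [0.4, 0.2, -0.7]
finger_gap: 67.2
```

Request:
servo_tool:
  plan:
    - [0, 0, 0, 0, 0, 0, 0.4]
    - [0, 0, 0, 0, 0, 0, 0.4]
    - [0, 0, 0, 0, 0, 0, 0.4]

```text
t: 4.32
eef_pos: [618.5, -234.4, 20.8]
tcp_rot: [0.331, 1.545, -0.331]
contact_force: [0.1, 0.7, 0.9]
finger_gap: 57.5
```

Request:
servo_tool:
  plan:
    - [0, 0, 0, 0, 0, 0, 0.2]
    - [0, 0, 0, 0, 0, 0, 0.2]
    - [0, 0, 20, 0, 0, 0, 0.2]
    - [0, 0, 40, 0, 0, 0, 0.2]
    - [0, 0, 50, 0, 0, 0, 0.2]
    - [0, 0, 50, 0, 0, 0, 0.2]
    - [0, 0, 20, 0, 0, 0, 0.2]
    - [0, 0, 0, 0, 0, 0, 0.2]

```text
t: 5.32
eef_pos: [619.2, -234.7, 201.8]
tcp_rot: [0.33, 1.542, -0.331]
contact_force: [0.1, -0.6, -2.3]
finger_gap: 57.4
```

Run:
```python
from rig import bot
from h import *
s=bot.observe();print(s['eef_pos'],s['contact_force'],s['finger_gap'])
im,d=bot.capture('side');cv2.imwrite('pics/s2.png',im[:,:,::-1])
```

```text
[ 619.15199794 -234.74248088  201.79426843] [ 0.08763092 -0.56489455 -2.33660246] 57.41285168592532
```

View pics/s2.png

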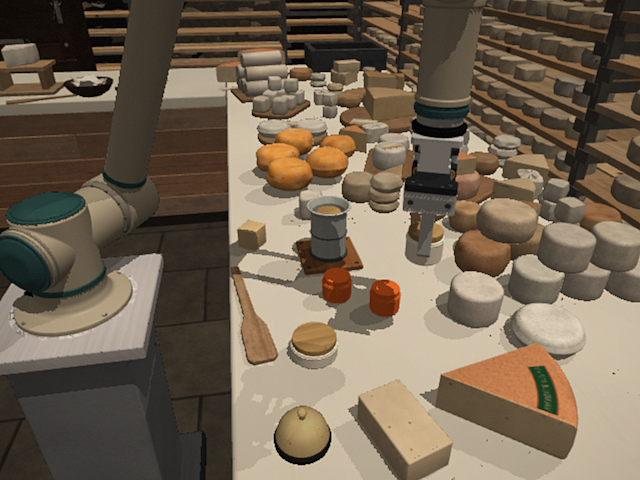

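The pot is held upright at (425,240). Moving over the tube.

Request:
servo_tool:
  plan:
    - [-12, 38, 0, 0, 0, 0, 0.2]
    - [-12, 38, 0, 0, 0, 0, 0.2]
    - [-12, 38, 0, 0, 0, 0, 0.2]
    - [-12, 38, 0, 0, 0, 0, 0.2]
    - [-12, 38, 0, 0, 0, 0, 0.2]
    - [-12, 38, 0, 0, 0, 0, 0.2]
    - [-11, 38, 0, 0, 0, 0, 0.2]
    - [-11, 39, 0, 0, 0, 0, 0.2]

```text
t: 6.38
eef_pos: [522.6, 71.7, 198.1]
tcp_rot: [0.331, 1.55, -0.332]
contact_force: [-0.6, 0.4, -2.1]
finger_gap: 57.5
```

Request:
servo_tool:
  plan:
    - [0, 0, 0, 0, 0, 0, 0.2]
    - [0, 0, 0, 0, 0, 0, 0.2]
    - [0, 0, 0, 0, 0, 0, 0.2]
    - [0, 0, 0, 0, 0, 0, 0.2]

```text
t: 6.88
eef_pos: [524.6, 69.7, 200.1]
tcp_rot: [0.332, 1.546, -0.332]
contact_force: [0.0, 0.4, -1.6]
finger_gap: 57.5
```

Run:
```python
from rig import bot
from h import *
s=bot.observe();print(s['eef_pos'],s['contact_force'],s['finger_gap'])
c=bot.get_calibration('wrist');im,d=bot.capture('wrist');cv2.imwrite('pics/w3.png',im[:,:,::-1])
P=cloud(c,d);np.savez('pics/w3.npz',im=im,d=d,**c)
e=s['eef_pos']
for z0,z1 in((129,140),(225,245)):
    m=(P[...,2]>z0)&(P[...,2]<z1)&(d>0)&(np.hypot(P[...,0]-e[0],P[...,1]-e[1])<58)
    p=P[m];print(m.sum(),((p.min(0)+p.max(0))/2).round(1),(p.max(0)-p.min(0)).round(1))
im,d=bot.capture('side');cv2.imwrite('pics/s3.png',im[100:340,200:520,::-1])
```

```text
[524.62412712  69.74656061 200.14382964] [ 0.01913563  0.36445376 -1.568154  ] 57.473755727602544
2361 [517.   71.1 132.8] [80.3 94.   7.6]
11149 [524.2  73.4 235. ] [52.8 74.6 20. ]
```

View pics/w3.png

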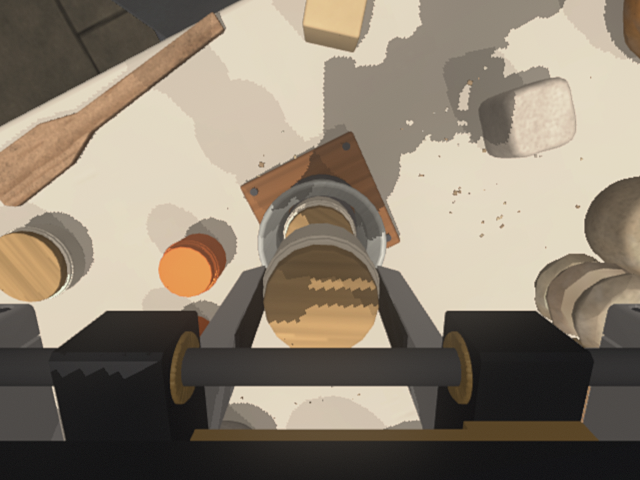

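View pics/s3.png

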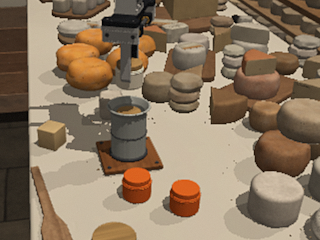

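The wrist view shows the rim arc around (322,235), with its full width centred on y = 71.1 and its near edge at x = 477. That puts the mouth at about (524,71), within 1.5 mm of the pot. Shifting y by +1 and lowering.

Request:
servo_tool:
  plan:
    - [0, 1, -15, 0, 0, 0, 0.2]
    - [0, 0, -15, 0, 0, 0, 0.2]
    - [0, 0, -10, 0, 0, 0, 0.2]
    - [0, 0, -8, 0, 0, 0, 0.2]
    - [0, 0, -4, 0, 0, 0, 0.2]
    - [0, 0, -4, 0, 0, 0, 0.2]
    - [0, 0, 0, 0, 0, 0, 0.2]
    - [0, 0, 0, 0, 0, 0, 0.2]

```text
t: 7.98
eef_pos: [524.7, 71.6, 144.8]
tcp_rot: [0.331, 1.545, -0.331]
contact_force: [0.3, -0.4, -1.3]
finger_gap: 57.5
```

Request:
servo_tool:
  plan:
    - [0, 0, -2, 0, 0, 0, 0.2]
    - [0, 0, 0, 0, 0, 0, 0.2]
    - [0, 0, 0, 0, 0, 0, 0.2]

```text
t: 8.35
eef_pos: [524.5, 71.6, 142.5]
tcp_rot: [0.331, 1.545, -0.331]
contact_force: [0.4, -0.4, -0.5]
finger_gap: 57.6
```

Request:
servo_tool:
  plan:
    - [0, 0, -1, 0, 0, 0, 0.2]
    - [0, 0, 0, 0, 0, 0, 0.2]
    - [0, 0, 0, 0, 0, 0, 0.2]
    - [0, 0, -1, 0, 0, 0, 0.2]
    - [0, 0, 0, 0, 0, 0, 0.2]
    - [0, 0, 0, 0, 0, 0, 0.2]

```text
t: 9.1
eef_pos: [524.6, 71.6, 140.6]
tcp_rot: [0.331, 1.545, -0.331]
contact_force: [0.1, -0.4, 0.0]
finger_gap: 57.3
```

Request:
servo_tool:
  plan:
    - [0, 0, -1, 0, 0, 0, 0.2]
    - [0, 0, 0, 0, 0, 0, 0.2]
    - [0, 0, 0, 0, 0, 0, 0.2]

```text
t: 9.48
eef_pos: [524.6, 71.6, 139.8]
tcp_rot: [0.331, 1.545, -0.331]
contact_force: [-1.8, -0.2, 3.6]
finger_gap: 57.3
```

Run:
```python
from rig import bot
from h import *
s=bot.observe();print(s['eef_pos'],s['contact_force'],s['finger_gap'])
im,d=bot.capture('side');cv2.imwrite('pics/s4.png',cv2.resize(im[120:300,240:440],(800,720))[:600,:,::-1])
im,d=bot.capture('wrist');cv2.imwrite('pics/w4.png',im[:,:,::-1])
```

```text
[524.62183135  71.6002599  139.83797772] [-1.79134716 -0.23693869  3.58607534] 57.32205053579525
```

View pics/s4.png

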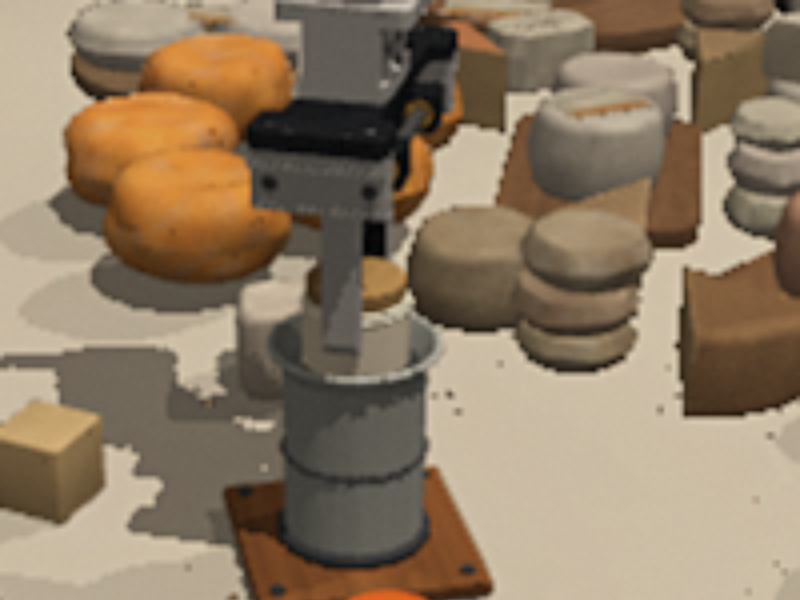

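View pics/w4.png

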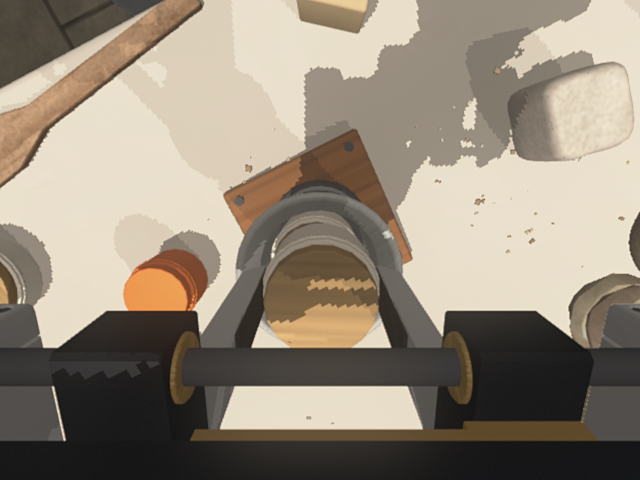

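The pot stands in the flare and the contact force has reached 3.6 N, so it is seated. Releasing, then rising clear and closing the fingers.

Request:
servo_tool:
  plan:
    - [0, 0, 0, 0, 0, 0, 0.8]
    - [0, 0, 0, 0, 0, 0, 0.8]
    - [0, 0, 0, 0, 0, 0, 0.8]
    - [0, 0, 0, 0, 0, 0, 0.8]
    - [0, 0, 20, 0, 0, 0, 0.8]
    - [0, 0, 30, 0, 0, 0, 0.8]
    - [0, 0, 20, 0, 0, 0, 0.8]
    - [0, 0, 0, 0, 0, 0, 0.8]

```text
t: 10.58
eef_pos: [525.5, 71.7, 210.9]
tcp_rot: [0.331, 1.542, -0.33]
contact_force: [-1.2, -0.4, 0.5]
finger_gap: 75.3
```

Request:
servo_tool:
  plan:
    - [0, 0, 0, 0, 0, 0, 0]
    - [0, 0, 0, 0, 0, 0, 0]
    - [0, 0, 0, 0, 0, 0, 0]
    - [0, 0, 0, 0, 0, 0, 0]
    - [0, 0, 0, 0, 0, 0, 0]
    - [0, 0, 0, 0, 0, 0, 0]
    - [0, 0, 0, 0, 0, 0, 0]
    - [0, 0, 0, 0, 0, 0, 0]

```text
t: 11.58
eef_pos: [524.4, 71.6, 209.5]
tcp_rot: [0.331, 1.545, -0.331]
contact_force: [-0.0, -0.8, -0.3]
finger_gap: 0.9
```

Run:
```python
from rig import bot
from h import *
s=bot.observe();print(s['eef_pos'],s['contact_force'],s['finger_gap'])
im,d=bot.capture('side');c=bot.get_calibration('side');cv2.imwrite('pics/s5.png',cv2.resize(im[120:300,240:440],(800,720))[:600,:,::-1])
im,d=bot.capture('wrist');c=bot.get_calibration('wrist');cv2.imwrite('pics/w5.png',im[:,:,::-1])
P=cloud(c,d);m=(P[...,2]>166)&(P[...,2]<180)&(np.hypot(P[...,0]-525,P[...,1]-71)<45)&(d>0);p=P[m]
print(m.sum(),((p.min(0)+p.max(0))/2).round(1),(p.max(0)-p.min(0)).round(1),np.median(p[:,2]))
```

```text
[524.4238991   71.63614851 209.53602829] [-0.04887573 -0.76276367 -0.33848871] 0.8710408016542408
3752 [523.5  71.9 170. ] [51.4 53.4  7.8] 171.35354683660188
```

View pics/s5.png

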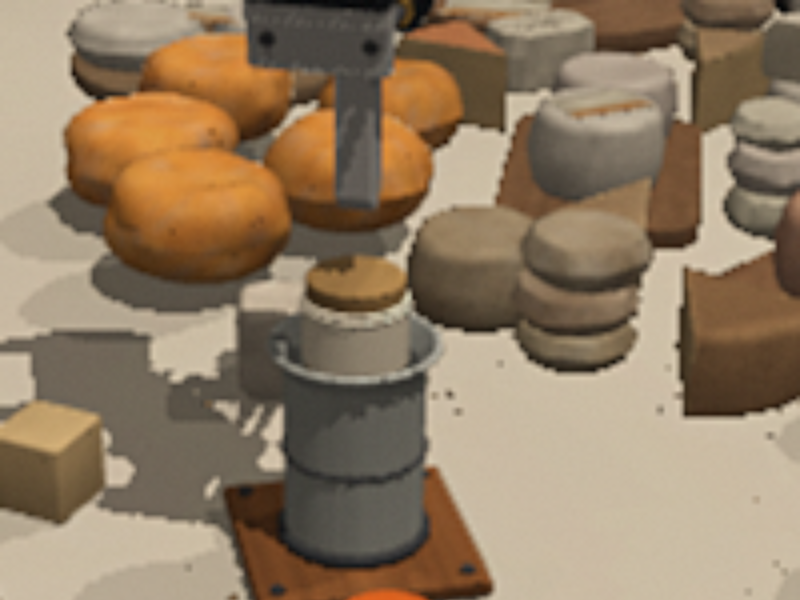

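View pics/w5.png

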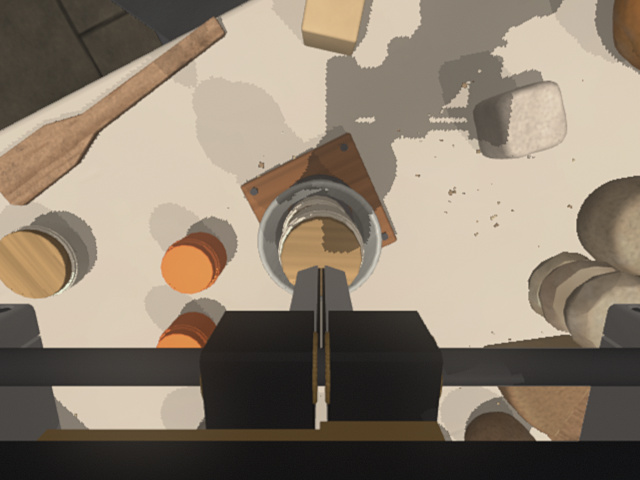

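The pot stands upright in the tube. Its lid is at z = 171.4 (172 expected) and centred at (523.5,72), right under the closed fingers. Pushing down.

Request:
servo_tool:
  plan:
    - [0, 0, -15, 0, 0, 0, 0]
    - [0, 0, -12, 0, 0, 0, 0]
    - [0, 0, -6, 0, 0, 0, 0]
    - [0, 0, -3, 0, 0, 0, 0]
    - [0, 0, -3, 0, 0, 0, 0]
    - [0, 0, -3, 0, 0, 0, 0]
    - [0, 0, -3, 0, 0, 0, 0]
    - [0, 0, -3, 0, 0, 0, 0]

```text
t: 12.68
eef_pos: [524.7, 71.6, 161.8]
tcp_rot: [0.331, 1.544, -0.331]
contact_force: [-0.4, 0.2, 4.6]
finger_gap: 0.7
```

Request:
servo_tool:
  plan:
    - [0, 0, -3, 0, 0, 0, 0]
    - [0, 0, -3, 0, 0, 0, 0]
    - [0, 0, -3, 0, 0, 0, 0]
    - [0, 0, -3, 0, 0, 0, 0]
    - [0, 0, -3, 0, 0, 0, 0]
    - [0, 0, -3, 0, 0, 0, 0]
    - [0, 0, 0, 0, 0, 0, 0]
    - [0, 0, 0, 0, 0, 0, 0]

```text
t: 13.68
eef_pos: [524.5, 71.6, 143.0]
tcp_rot: [0.331, 1.546, -0.331]
contact_force: [-0.2, -0.6, 0.9]
finger_gap: 0.5
```

Request:
servo_tool:
  plan:
    - [0, 0, -3, 0, 0, 0, 0]
    - [0, 0, -3, 0, 0, 0, 0]
    - [0, 0, -2, 0, 0, 0, 0]
    - [0, 0, -1, 0, 0, 0, 0]
    - [0, 0, 0, 0, 0, 0, 0]
    - [0, 0, 0, 0, 0, 0, 0]

```text
t: 14.42
eef_pos: [524.6, 71.6, 134.7]
tcp_rot: [0.331, 1.545, -0.331]
contact_force: [-0.6, -0.2, 5.5]
finger_gap: 0.4
```

Request:
servo_tool:
  plan:
    - [0, 0, 10, 0, 0, 0, 0]
    - [0, 0, 30, 0, 0, 0, 0]
    - [0, 0, 50, 0, 0, 0, 0]
    - [0, 0, 50, 0, 0, 0, 0]
    - [0, 0, 20, 0, 0, 0, 0]
    - [0, 0, 0, 0, 0, 0, 0]
    - [0, 0, 0, 0, 0, 0, 0]

```text
t: 15.3
eef_pos: [523.6, 71.6, 293.1]
tcp_rot: [0.331, 1.548, -0.331]
contact_force: [0.6, -0.6, -0.0]
finger_gap: 0.3
```

Run:
```python
from rig import bot
from h import *
s=bot.observe();print(s['t'],s['eef_pos'],s['contact_force'],s['finger_gap'])
for n in('side','wrist'):
    c=bot.get_calibration(n);im,d=bot.capture(n)
    cv2.imwrite(f'pics/{n}6.png',im[:,:,::-1] if n=='wrist' else cv2.resize(im[120:300,240:440],(800,720))[:600,:,::-1])
    P=cloud(c,d);hsv=cv2.cvtColor(im,cv2.COLOR_RGB2HSV)
    m=(abs(P[...,2]-134)<15)&(np.hypot(P[...,0]-524.5,P[...,1]-71)<34)&(d>0)&(hsv[...,1]>85);p=P[m]
    A=np.c_[p[:,:2]-p[:,:2].mean(0),np.ones(len(p))];k=np.linalg.lstsq(A,p[:,2],rcond=None)[0]
    print(n,m.sum(),((p.min(0)+p.max(0))/2).round(1),(p.max(0)-p.min(0)).round(1),np.median(p[:,2]),'tilt',k[:2].round(3))
    q=(abs(P[...,2]-134)<12)&(abs(np.hypot(P[...,0]-524.5,P[...,1]-71)-45)<4)&(d>0);p=P[q];print(' rim',((p.min(0)+p.max(0))/2).round(1),np.percentile(p[:,2],[50,80]))
    w=(abs(P[...,2]-40)<4)&(np.hypot(P[...,0]-445,P[...,1]+231)<55)&(d>0);p=P[w]
    if len(p):print(' wide',((p.min(0)+p.max(0))/2).round(1))
```

```text
15.3 [523.55959023  71.61776879 293.07305531] [ 0.63227393 -0.57492834 -0.00515163] 0.3029399948315557
side 305 [525.7  67.5 130.7] [52.2 51.  14.4] 134.71003068103636 tilt [0.038 0.105]
 rim [525.2  70.1 130. ] [133.08529784 134.7697863 ]
 wide [ 445.5 -230.7   39.6]
wrist 2221 [524.6  72.2 130.3] [53.  52.4 13.5] 134.80838547019857 tilt [ 0.01  -0.009]
 rim [524.4  70.8 132.2] [133.66641664 134.51784137]
 wide [ 444.9 -229.    39.5]
```

View pics/side6.png

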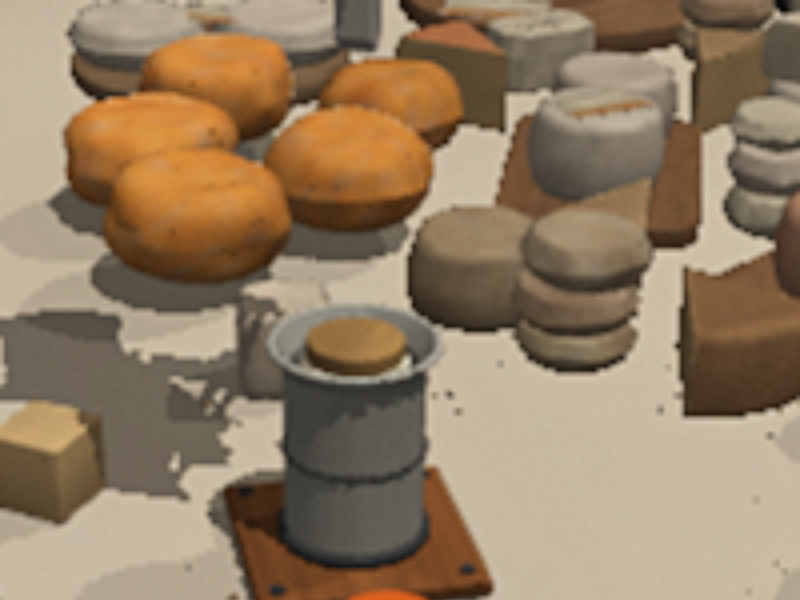

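View pics/wrist6.png

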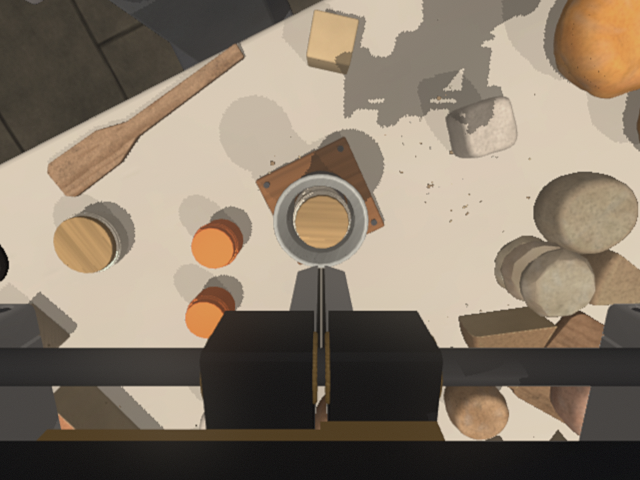

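The lid is level with the rim (134.8 against 134), flat and centred at (322,220) in the wrist view. The arm is clear, so I am handing in.

```bash
python3 -c "
from rig import bot
print(bot.job_done())"
```

```text
the job is handed in; nothing more can be done
None
```

The slim pot now stands in the tube on the pile pot, pushed down until its lid is level with the rim. I handed the job in at about 15 s.

- **How it was done:** I picked the white slim pot with the wooden lid, not the orange jars. I set it on the pile pot, let go, and pushed the pile down with closed fingers (about 5 N). I then raised the arm about 160 mm clear.
- **Height and position:** in the last wrist view the lid's top is at z ≈ 134.8 mm, against the rim at 134. Its centre is about 1.5 mm from the mouth's centre.
- **Tilt:** the wrist view gives under 0.02 rad. The side view's plane fit gave about 0.11 rad, which is within the limit. I put that down to lid-edge pixels in an oblique view, since the side picture shows the lid flat.
- **Offset between cameras:** the side view put the lid's centre 2 to 3 mm from the mouth's, and it disagreed with the top view by 2 to 4 mm in y throughout. That is roughly the stated calibration error.
- **Wide pot:** it reads (445, -230), unchanged within measurement error.

I could not see the pile pot once it was covered, so its position was not checked again at the end.

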